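# Feed two cup lids through the gate

### The arm

A 6-joint arm with a two-finger parallel gripper is mounted at the origin on a cart in front of the work surface, level with it; the furniture and walls round the work are solid. World frame = base frame: x ahead of the robot, y to its left, z up, the work surface at z = 0. Lengths are in mm, angles in rad, forces in N, time in s.
With the tool pointing down it reaches from about 350 to 975 mm from the base axis. Payload 7.1 kg.
Tool frame: the origin (TCP) lies between the finger pads; the fingertips stand 17 mm ahead of it and the grasp point (between the pads) lies 2 mm behind it (tip_reach is the y of the fingertips in the tool frame, in mm); y points along the fingers, x is the direction in which the jaws open and shut, and the axes are right-handed (so a half turn about y gives the same grasp; the last joint's range is limited). The gripper opens to 88 mm and grips with 3 to 60 N. Pads are 20 mm wide; open, the fingers measure 115 mm over their backs; the gripper's body (75 mm by 178 mm) begins 61 mm behind the grasp point.
Start: joints at [-1.301, 0.423, 1.63, -0, 1.089, -0.019], TCP at [178.019, -599.094, 239.675] pointing down, gripper open.
Joint ranges: [-3, 3], [-0.9, 2.11], [0.09, 2.58], [-1.31, 4.45], [0.11, 2.69], [-2.54, 2.54]. Speed limits (rad/s): [2.39, 2.39, 3.01, 3.14, 3.14, 3.14].

### API

Orientations are given as a rotation vector (axis times angle).
In Python, from workcell import get_obs, get_image, camera_model, close_job, silhouettes, tip_of, tip_reach gives the robot as it stands. The module is installed in compiled form; this text tells all that it offers.
- The arm moves only by the tool arm_command, never from a script. Its argument "targets" is a list of rows, each a list of 4 numbers: the shift along the tool's x, y, z in mm, then the turn about the tool's y in rad. A call has 1 to 20 rows; each row shifts and turns the commanded pose from where the row before left it, along the tool's axes as they then stand; what a row does not reach is not made up. A row lasts 1/12 s, in which the tool goes at most 41.7 mm and 7.16 degrees, less where a joint would pass 70% of its speed; a pose out of reach is approached as far as the arm can. A call is refused whole if a number of a shift passes 41.7 or a number of a turn 0.125, either way. A call with a gripper value outside its range is refused whole. "gripper" is the opening in per cent of the stroke, from 0 (shut) to 100 (fully open), set as the call begins (left out, the last holds). The fingers move at their own pace and stop on an object; the grip force is fixed at half the most. Time passes only in rows, so rows that do not move let the fingers close. It gives the time, the measured TCP pose, the force and the opening at its end, in the units of the state.
- get_obs(): the state, without advancing time (a new reading comes with each control period).
- get_image(name): name is "scene" or "side" or "wrist"; returns the picture (420x560x3 uint8, blue, green, red); there is no depth.
- camera_model(name): a dict with "mtx" (3x3 intrinsics, pixels), "position" and "orientation" of the camera in the world. Camera axes: x right, y up, looking along -z (the intrinsics and any distortion apply to the point x, -y, -z); pixel columns grow to the right and rows downward; lengths in mm; the calibration is good to about 2 mm. A picture is of the moment at which its call begins: read the wrist's pose just before it. camera_model takes no time and is no camera call; for the wrist camera it gives the pose at the moment of the call.
- close_job(): hands the job in, once; it reports no verdict.
Trained networks look in the newest picture that a camera, given by its name, has taken for a name from the list of things; names that differ only in an ending like _2 or _b are one class to them, and where a whole thing is asked for, a point or a joint stands for the part that bears it (a point fixed in the world has none). Each returns a list of dicts, best first, with "conf" (0 to 1); they miss things now and then, are a little off and sometimes report something else, mostly with a low value. They report only what shows in the picture. A call takes as long as a camera call. They do not tell look-alikes from the thing itself.
- silhouettes(camera, thing): "pixels" (420x560 bool, what is visible of it) and "at" ([column, row] in pixels, amid what is visible of it).
- tip_of(camera, thing): "at" ([column, row] in pixels: a listed point, or the origin of a listed thing).
The state is a dict: "t": time; "qpos": joint angles; "qvel": joint speeds; "joint_torque": joint torques, N m; "ee_pos": TCP position; "orientation": TCP orientation; "ft_force": force on the tool from outside, world axes, zero at the start; "moment": the same for the moment, N m; "width": finger opening in mm.
Only numpy, scipy, OpenCV 4.12 (cv2) and the standard library are available. Lean on these libraries where they do the work, as an engineer would, in place of code of your own. Each camera call takes 0.05 s, during which the arm holds its last target. There are 200 camera calls.

### The job

On the lid feed tray, sweep the two loose sample-cup lids through the narrow gate with the fingertips, one at a time, so that both lie flat in the sunken slot behind it; the second lid must still be outside the gate when the first is down in the slot. Push the lids gently along the deck: do not pinch, lift or pick up anything. Leave the rubber stopper standing where it is on the deck, and leave the sample cups and the dropper bottle on the worktop alone.

Things in the scene. Friction and masses are not known exactly. Their poses are not given: they have to be found in the camera images.
- tray: Lid feed tray, low, fixed, grey with black guides. Origin: on its underside (worktop level), below the middle of the step edge where the deck drops into the slot. x axis: level, through the gate into the slot; y to the left of that, z up. Deck: flat plate, top 10 mm above the origin, x = -222 to 0 mm, y = -65 to +65 mm, its rear and sides open, without a rim
- gate (a point): Middle of the gate, at deck height, 10 mm above the tray's origin; axes as the tray's. Two posts 58 mm apart, x = -8 to +2 mm, tops 20 mm above the deck. Two guide wings (6 mm thick, tops 12 mm above the deck) narrow down to it as a funnel, from y = +-61 mm at x = -50 mm to y = +-33 mm at x = -6 mm
- slot (a point): Centre of the slot floor, 56 mm past the step edge, 4 mm below the deck; axes as the tray's. The slot is 58 mm wide, 112 mm long, open on top, wall tops 12 mm above the deck, a stop at its far end. It holds both lids end to end, 11 mm to spare; the second lid pushes the first farther along. A lid is in when its rear edge has passed the step and it has dropped onto the slot floor
- lid_0: Pale screw lid of a sample cup, a flat disc 50 mm in diameter, 10 mm thick, about 20 g, lying loose on the deck. Origin at the centre of its underside, z up
- lid_1: The second such lid, the same as lid_0, lying loose elsewhere on the deck
- stopper: Black rubber stopper, 23 mm in diameter, 24 mm tall, standing loose on the rear part of the deck; to be left standing. Origin at the centre of its underside, z up
- cup_0: Clear sample cup, 51 mm in diameter, 64 mm tall, standing loose on the worktop beyond the slot end of the tray; a bystander. Origin at the centre of its underside
- cup_1: A second such cup next to it; a bystander. Origin at the centre of its underside
- dropper: Dropper bottle, 33 mm in diameter, 94 mm tall, standing loose on the worktop between the printer and the incubator; a bystander. Origin at the centre of its underside
- blue_box: Obstacle: tall blue carton, fixed, 122 mm (x) by 64 mm (y), 300 mm tall, on the right-hand side of the worktop, far from the tray. Origin at the centre of its underside. Beside it stand a green box (215 mm tall), a white carton (288 mm) and a stack of two cartons (190 mm): rise so that the fingertips are over 320 mm before moving past them
- form_printer: Obstacle: grey desktop printer, fixed, 325 mm deep (x), 370 mm wide (y), about 125 mm tall, behind the slot as seen from the robot. Origin near the centre of its underside
There are look-alikes about, which are no part of the job. What is shaped like the lid_1 but blue is not meant.

How it is judged (in metres and radians):
On the way, in this order (a step that is already met when the one before it is completed fails the run):
1. one lid lies flat in the slot while the other is still wholly outside the gate (((x of lid_0 in the frame of slot between -0.034 and 0.034 m and y of lid_0 in the frame of slot between -0.007 and 0.007 m and z of lid_0 in the frame of slot below 0.002 m and angle between lid_0's own z axis and vertical below 0.06 rad and x of lid_1 in the frame of tray below -0.034 m) or (x of lid_1 in the frame of slot between -0.034 and 0.034 m and y of lid_1 in the frame of slot between -0.007 and 0.007 m and z of lid_1 in the frame of slot below 0.002 m and angle between lid_1's own z axis and vertical below 0.06 rad and x of lid_0 in the frame of tray below -0.034 m))), for 0.2 s.
2. both lids lie flat in the slot (x of lid_0 in the frame of slot between -0.034 and 0.034 m and y of lid_0 in the frame of slot between -0.007 and 0.007 m and z of each of lid_0, lid_1 in the frame of slot below 0.002 m and angle between each of lid_0, lid_1's own z axis and vertical below 0.06 rad and x of lid_1 in the frame of slot between -0.034 and 0.034 m and y of lid_1 in the frame of slot between -0.007 and 0.007 m), for 0.2 s.
At the end, for the whole second after the job is handed in: Both lids lie flat (within 3 degrees) on the slot floor, rear edges past the step, within 7 mm of the slot's centre line; the stopper stands on the deck within 10 mm of where it was (all of step 2 and distance of stopper from where it was at the start of the episode below 0.01 m and angle between stopper's own z axis and vertical below 0.2 rad); the robot touches nothing.
It fails at once if a lid is lifted more than 15 mm off the deck (z of any of lid_0, lid_1 in the frame of tray above 0.025 m).
It fails at once if a lid is pinched or pressed hard (over 18 N) (contact force between the fingers and lid_0 above 18 N or contact force between the fingers and lid_1 above 18 N).
It fails at once if the stopper is moved more than 10 mm or tipped (distance of stopper from where it was at the start of the episode above 0.01 m or angle between stopper's own z axis and vertical above 0.2 rad).
It fails at once if a cup or the dropper bottle is moved more than 15 mm or tipped (distance of any of cup_0, cup_1, dropper from where it was at the start of the episode above 0.015 m or angle between any of cup_0, cup_1, dropper's own z axis and vertical above 0.2 rad).
It also fails if it takes over 64 s, if anything falls off the work surface, if the arm or the gripper's body presses on something with over 40 N, if the wrist force passes 120 N, or if a joint passes its speed limit or range.

## Working session

There is one attempt and no reset: what is moved stays moved. The work goes in short steps, Python scripts to look and compute and a tool call to move; the robot and the scene stay as the last step left them, time stands still between calls to the robot, and variables do not carry over. Pictures are saved under pics/ and viewed, about 8 in all and at most 12, crops included, and the job is handed in when it is done.

Besides the shell and the picture viewer there is one more tool, called after "Request:" as a command line: name --pt "numbers of a row" for each row, then --argument value for the rest. arm_command: Moves the arm, as the interface text tells. Its arguments: {"type":"object","properties":{"targets":{"type":"array","items":{"type":"array","items":{"type":"number"}}},"gripper":{"type":"number"}},"required":["targets"]}

```bash
mkdir -p pics; cat > h.py <<'E'
import numpy as np, cv2
from scipy.spatial.transform import Rotation as R
from workcell import *
np.set_printoptions(precision=1,suppress=True)
def cam(n):
    c=camera_model(n); o=np.array(c["orientation"],float)
    Rm=R.from_rotvec(o).as_matrix() if o.size==3 else (o if o.shape==(3,3) else None)
    return np.array(c["mtx"]),np.array(c["position"]),Rm,c
def ray(n,px,z,C=None):
    K,p,Rm,c=C or cam(n)
    d=c.get("distortion",c.get("dist"))
    u=cv2.undistortPoints(np.array([[px]],float),K,None if d is None else np.array(d,float))[0,0]
    v=Rm@np.array([u[0],-u[1],-1]); return p+v*(z-p[2])/v[2]
E
python3 - <<'E'
from h import *
o=get_obs(); print(o)
for n in("scene","side"):
    C=cam(n); print(n,C[3])
    im=get_image(n); cv2.imwrite(f"pics/{n}0.png",im)
    for t in("lid_0","tray","stopper","cup_0","dropper","gate","slot"):
        if t not in("gate","slot"):
            for s in silhouettes(n,t): print(t,"sil",s["conf"],s["at"],ray(n,s["at"],{"lid_0":20,"stopper":22}.get(t,10),C))
        for s in tip_of(n,t): print(t,"tip",s["conf"],s["at"],ray(n,s["at"],{"tray":0,"slot":6}.get(t,10),C))
E
```

```text
{'t': 0.0, 'qpos': array([-1.3,  0.4,  1.6,  0. ,  1.1, -0. ]), 'qvel': array([ 0., -0., -0.,  0.,  0.,  0.]), 'joint_torque': array([ -0. , -54.5, -27.4,   0.1,   0. ,  -0. ]), 'ee_pos': array([ 177.9, -598.6,  238.9]), 'orientation': array([-1.3,  1. , -1. ]), 'ft_force': array([-0.2, -0. ,  0.2]), 'moment': array([ 0. ,  0.1, -0. ]), 'width': 87.94427660061778}
scene {'mtx': array([[448.8,   0. , 282.8],
       [  0. , 448.8, 211.2],
       [  0. ,   0. ,   1. ]]), 'position': array([-153.4, -769.6, 1114.8]), 'orientation': array([ 0.7, -0.3, -0.7])}
cup_0 sil 0.61 [310.9, 261.1] [ 497.1 -238.9   10. ]
cup_0 tip 0.6 [312.0, 266.0] [ 486.2 -254.    10. ]
dropper sil 0.46 [347.9, 210.8] [ 742.7 -177.1   10. ]
dropper tip 0.66 [349.6, 225.4] [ 696.3 -224.3   10. ]
side {'mtx': array([[379.5,   0. , 276.6],
       [  0. , 379.5, 211.6],
       [  0. ,   0. ,   1. ]]), 'position': array([597.7, 727. , 937.2]), 'orientation': array([0.1, 1.1, 2.9])}
lid_0 sil 0.77 [246.4, 366.9] [634.5 399.5  20. ]
lid_0 sil 0.7 [253.4, 321.7] [616.5 286.   20. ]
lid_0 sil 0.67 [315.9, 332.9] [459.2 323.2  20. ]
lid_0 sil 0.62 [288.2, 174.8] [ 485.9 -264.8   20. ]
lid_0 sil 0.54 [297.7, 348.4] [508.8 360.7  20. ]
lid_0 tip 0.77 [254.9, 324.3] [612.9 288.5  10. ]
lid_0 tip 0.66 [295.8, 350.8] [513.1 362.5  10. ]
lid_0 tip 0.58 [249.4, 365.4] [627.7 392.7  10. ]
tray sil 0.62 [305.5, 325.9] [482.3 298.8  10. ]
tray tip 0.98 [311.8, 297.5] [455.  212.3   0. ]
stopper sil 0.52 [323.6, 369.6] [452.4 415.   22. ]
stopper tip 0.56 [323.3, 373.1] [452.3 418.9  10. ]
cup_0 sil 0.56 [301.9, 203.8] [ 449.4 -131.9   10. ]
cup_0 sil 0.49 [286.7, 177.3] [ 491.  -262.7   10. ]
cup_0 tip 0.82 [300.7, 212.9] [457.3 -91.5  10. ]
cup_0 tip 0.59 [287.6, 184.2] [ 490.4 -227.4   10. ]
gate tip 0.58 [305.7, 292.8] [471.7 202.7  10. ]
slot tip 0.85 [313.1, 279.2] [445.5 157.9   6. ]
```

```bash
python3 - <<'E'
import cv2
a=cv2.imread("pics/side0.png")[200:420,180:420]; cv2.imwrite("pics/side0c.png",cv2.resize(a,(648,594),interpolation=cv2.INTER_CUBIC))
E
```

```text
(no output)
```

View pics/scene0.png

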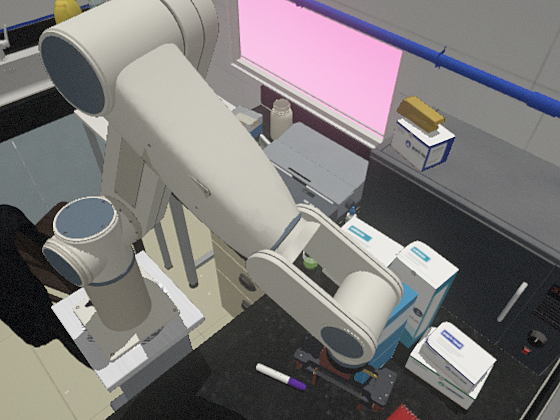

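View pics/side0c.png

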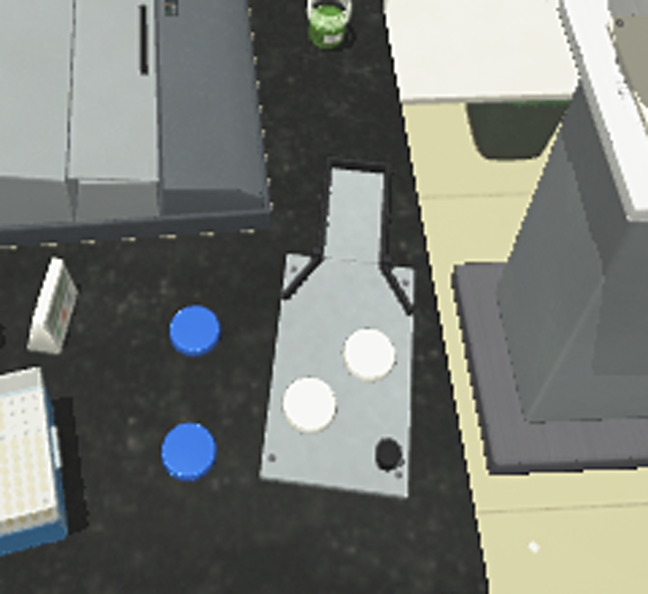

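The blue discs at crop (195,331) and (189,452), lying on the worktop, are look-alikes. The meant lids are the two white discs on the grey deck at (369,354) and (309,405). The stopper is the black disc at (388,455). The crop already serves as the enlarged confirmation. Next I fit the tray pose and find the printer's corner.

```bash
cat > fit.py <<'E'
from h import *
from scipy.optimize import least_squares
C=cam("side")
f=lambda p:(180+(p[0]+.5)/2.7-.5,200+(p[1]+.5)/2.7-.5)
obs=[((261,480),(-222,-65),10),((408,497),(-222,65),10),((322,262),(0,-29),10),((383,262),(0,29),10),((332,165),(112,-29),22),((385,170),(112,29),22)]
W=[ray("side",f(p),z,C)[:2] for p,_,z in obs]
# y sign: tray left (+y) seen looking -Y world is +X world => smaller column? test both
def T(q): c,s=np.cos(q[2]),np.sin(q[2]); return lambda x,y: np.array([q[0]+c*x-s*y,q[1]+s*x+c*y])
for sg in(1,-1):
    r=least_squares(lambda q:np.concatenate([T(q)(t[0],sg*t[1])-w for (_,t,_),w in zip(obs,W)]),[455,212,-1.57])
    print(sg,r.x,r.cost,r.x[2]); print(r.fun.reshape(-1,2)) 
    if sg==-1 or r.cost<500: 
        q=r.x
        t=lambda w:(R.from_euler('z',-q[2]).as_matrix()@np.array([w[0]-q[0],w[1]-q[1],0]))[:2]
        for n,p,z in(("A",(369,354),20),("B",(309,405),20),("stop",(388,453),34),("printer top corner",(262,190),125),("printer bottom corner",(270,213),0),("prn top mid",(70,185),125)):
            w=ray("side",f(p),z,C); print(n,w,t(w))
E
python3 fit.py
```

```text
1 [461.7 216.7  -1.8] 23541.39321509238 -1.7533655902107368
[[-126.4   23.1]
 [ 127.8  -20.7]
 [ -58.3    8. ]
 [  60.6   -5.2]
 [ -58.5    7. ]
 [  54.8  -12.3]]
-1 [461.9 216.6  -1.7] 37.33695469945596 -1.7454689670764565
[[ 0.   0.3]
 [-1.5  2.7]
 [-1.  -2.4]
 [ 3.8  5.1]
 [-0.2 -3.5]
 [-1.1 -2.2]]
A [457.4 317.7  20. ] [-98.7 -22. ]
B [517.9 363.5  20. ] [-154.3   29.6]
stop [454.1 414.2  34. ] [-193.2  -42. ]
printer top corner [553.8 200.2 125. ] [ 0.2 93.3]
printer bottom corner [540.1 148.2   0. ] [53.8 88.9]
prn top mid [732.8 187.3 125. ] [-18.2 271.9]
```

```bash
cat >> h.py <<'E'
Q=[461.9,216.6,-1.745]
def tw(x,y): c,s=np.cos(Q[2]),np.sin(Q[2]); return np.array([Q[0]+c*x-s*y,Q[1]+s*x+c*y])
def wt(w): c,s=np.cos(Q[2]),np.sin(Q[2]); d=np.array(w[:2])-Q[:2]; return np.array([c*d[0]+s*d[1],-s*d[0]+c*d[1]])
def pose():
    o=get_obs(); return np.array(o["ee_pos"]),R.from_rotvec(o["orientation"]).as_matrix(),o
def plan(x,y,z,h):
    "tray x,y ; world TCP z ; tray heading (rad) of the pushing tool axis. turn about tool y, then shift in tool axes after the turn"
    p,M,o=pose(); hx=np.arctan2(M[1,0],M[0,0]); 
    turn=[-((Q[2]+h+k-hx+np.pi)%(2*np.pi)-np.pi) for k in(0,np.pi)]
    for t in turn:
        M2=M@R.from_rotvec([0,t,0]).as_matrix()
        print("turn",round(t,3),"then shift",M2.T@(np.r_[tw(x,y),z]-p),"j6",o["qpos"][5].round(2),"now tray",wt(p),"z",p[2].round(1),"toolx heading in tray",round((hx-Q[2])%(2*np.pi),3))
E
python3 -c "
from h import *
p,M,o=pose(); print(M, tip_reach if not callable(tip_reach) else tip_reach()); plan(-160,-37,150,0.39)
print(wt([457.4,317.7]))"
```

```text
[[ 0.3  0.   1. ]
 [-1.   0.   0.3]
 [-0.  -1.   0. ]] 17.0
turn 0.073 then shift [-898.    89.7  478.5] j6 -0.02 now tray [ 852.6 -138.2] z 239.7 toolx heading in tray 0.463
turn -3.069 then shift [ 898.    89.7 -478.5] j6 -0.02 now tray [ 852.6 -138.2] z 239.7 toolx heading in tray 0.463
[-98.8 -22. ]
```

Request:
arm_command --pt "0 -41 0 0" --pt "0 -41 0 0" --pt "0 -41 0 0" --pt "0 0 0 0" --pt "-20 0 35 0" --pt "-20 0 35 0" --pt "-20 0 35 0" --pt "-20 0 35 0" --pt "-20 0 35 0" --pt "-20 0 35 0" --pt "-20 0 35 0" --pt "-20 0 35 0" --pt "-20 0 35 0" --pt "-20 0 35 0" --pt "-20 0 35 0" --pt "-20 0 35 0" --gripper 0

```text
t: 2.63
ee_pos: [513.4, -247.7, 362.7]
orientation: [-1.332, 0.993, -0.994]
ft_force: [0.4, -1.1, -0.3]
width: 0.5
```

Request:
arm_command --pt "-35 0 4 0" --pt "-35 0 4 0" --pt "-35 0 4 0" --pt "-35 0 4 0" --pt "-35 0 4 0" --pt "-35 0 4 0" --pt "-35 0 4 0" --pt "-35 0 4 0" --pt "-35 0 4 0" --pt "-35 0 4 0" --pt "-35 0 4 0" --pt "-35 0 4 0" --pt "-35 0 4 0" --pt "-35 0 4 0" --pt "-35 0 4 0" --pt "-35 0 4 0" --pt "0 0 0 0"

```text
t: 4.05
ee_pos: [413.1, 310.4, 362.6]
orientation: [-1.332, 0.992, -0.99]
ft_force: [-0.1, -0.5, -0.4]
width: 0.3
```

```bash
python3 - <<'E'
from h import *
plan(-148,-40,150,0.357)
C=cam("wrist"); print(C[3]["mtx"],C[1],"\n",C[2]); print(get_obs()["qpos"],get_obs()["width"])
cv2.imwrite("pics/w1.png",get_image("wrist"))
for t in("lid_0","stopper"):
    for s in silhouettes("wrist",t):
        w=ray("wrist",s["at"],{"lid_0":20,"stopper":22}[t],C); print(t,s["conf"],s["at"],w,wt(w))
for t in("tray","gate","slot"):
    for s in tip_of("wrist",t):
        w=ray("wrist",s["at"],{"tray":0,"gate":10,"slot":6}[t],C); print(t,s["conf"],s["at"],w,wt(w))
E
```

```text
turn 0.11 then shift [-51.1 212.7  45.1] j6 1.9 now tray [-83.9 -64.3] z 362.6 toolx heading in tray 0.467
turn -3.032 then shift [ 51.1 212.7 -45.1] j6 1.9 now tray [-83.9 -64.3] z 362.6 toolx heading in tray 0.467
[[341.4   0.  279.2]
 [  0.  341.4 208.6]
 [  0.    0.    1. ]] [481.1 331.2 507.4] 
 [[ 0.3  0.9  0.2]
 [-1.   0.3  0.1]
 [-0.  -0.3  1. ]]
[0.6 0.1 1.7 0.  1.3 1.9] 0.2929146021536622
lid_0 0.96 [281.8, 140.7] [450.5 319.1  20. ] [-99. -29.]
lid_0 0.72 [345.1, 22.5] [617.3 284.4  20. ] [-93.7 141.3]
lid_0 0.64 [264.2, 6.2] [605.4 389.4  20. ] [-195.1  111.3]
lid_0 0.55 [269.8, 82.0] [520.1 357.   20. ] [-148.4   33. ]
stopper 0.61 [220.2, 117.8] [455.9 409.2  22. ] [-188.6  -39.3]
tray 0.85 [351.6, 154.0] [460.5 214.4   0. ] [ 2.4 -1. ]
gate 0.88 [352.6, 151.9] [464.1 216.4  10. ] [-0.2  2.2]
slot 0.78 [386.9, 170.5] [453.  157.7   6. ] [59.6  1.4]
```

View pics/w1.png

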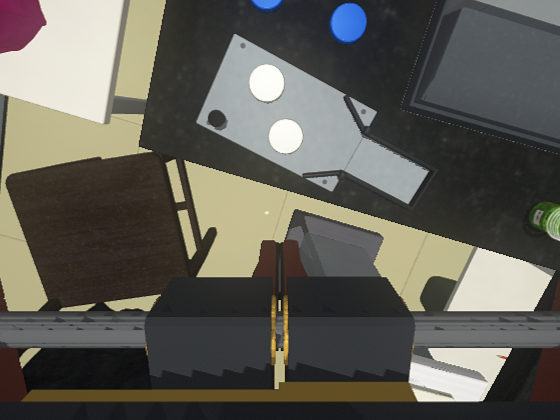

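The wrist view shows the tray. White lids are at (285,136) and (267,83), the stopper at (217,120) and the gate at about (352,152). The blue look-alikes are off the tray. I'm refining the tray fit from this view and finding the lids by threshold.

```bash
python3 - <<'E'
from h import *
from scipy.optimize import least_squares
C=cam("wrist"); im=cv2.imread("pics/w1.png")
m=(im.min(2)>200).astype(np.uint8)[:200,180:400].copy()
def blobs(m,C,n,off):
    k,_,st,c=cv2.connectedComponentsWithStats(m)
    for i in range(1,k):
        if 150<st[i,4]<3000: 
            w=ray(n,c[i]+off,20,C); print(n,"blob",c[i]+off,st[i],w,wt(w))
blobs(m,C,"wrist",[180,0])
S=cv2.imread("pics/side0.png"); CS=cam("side")
blobs((S.min(2)>200).astype(np.uint8)[300:380,270:335].copy(),CS,"side",[270,300])
obs=[((236,35),(-222,65),10),((197,123),(-222,-65),10),((435,172),(114,30),22),((411,206),(114,-30),22)]
W=[ray("wrist",p,z,C)[:2] for p,_,z in obs]
def T(q,x,y): c,s=np.cos(q[2]),np.sin(q[2]); return np.array([q[0]+c*x-s*y,q[1]+s*x+c*y])
r=least_squares(lambda q:np.concatenate([T(q,*t)-w for (_,t,_),w in zip(obs,W)]),Q)
print(r.x,r.x[2],r.fun)
a=im[0:220,180:450]; cv2.imwrite("pics/w1c.png",cv2.resize(a,None,fx=2.7,fy=2.7,interpolation=cv2.INTER_CUBIC))
E
```

```text
wrist blob [266.3  82.3] [  69   64   35   37 1004] [519.9 354.2  20. ] [-145.6   33.2]
wrist blob [285.3 135.8] [ 89 119  34  34 894] [459.6 309.5  20. ] [-91.1 -18.4]
side blob [316.3 330.5] [ 37  22  20  19 278] [457.3 316.9  20. ] [-98.  -21.9]
side blob [294.1 349. ] [ 15  40  19  20 305] [517.8 361.9  20. ] [-152.8   29.8]
[463.6 205.9  -1.8] -1.7547756329453774 [ 2.   2.8 -0.6  2.1  0.5 -1.  -1.9 -3.9]
```

View pics/w1c.png

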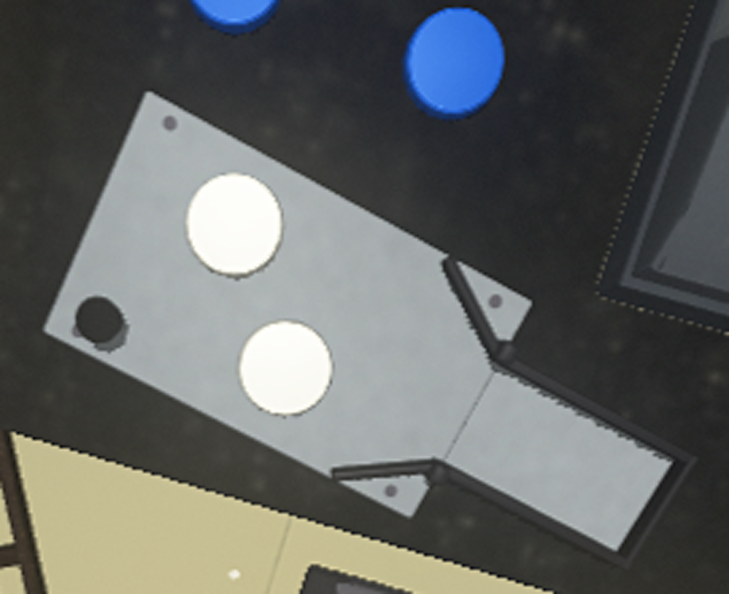

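```bash
python3 - <<'E'
from h import *
from scipy.optimize import least_squares
f=lambda p,o,s=2.7:np.array([o[0]+(p[0]+.5)/s-.5,o[1]+(p[1]+.5)/s-.5])
C={"wrist":cam("wrist"),"side":cam("side")}
wo=[(f(p,(180,0)),t,z) for p,t,z in [((148,92),(-222,65),10),((43,330),(-222,-65),10),((531,301),(2,65),10),((411,517),(2,-65),10),((492,372),(0,29),10),((443,460),(0,-29),10),((672,462),(112,29),6),((618,550),(112,-29),6)]]
so=[(f(p,(180,200)),t,z) for p,t,z in [((261,480),(-222,65),10),((408,497),(-222,-65),10),((322,260),(0,29),10),((383,264),(0,-29),10),((332,170),(112,29),6),((384,172),(112,-29),6)]]
def T(q,x,y): c,s=np.cos(q[2]),np.sin(q[2]); return np.array([q[0]+c*x-s*y,q[1]+s*x+c*y])
L={"wrist":[(266.3,82.3),(285.3,135.8)],"side":[(294.1,349),(316.3,330.5)]}
for n,o in(("wrist",wo),("side",so)):
    W=[ray(n,p,z,C[n])[:2] for p,_,z in o]
    r=least_squares(lambda q:np.concatenate([T(q,*t)-w for (_,t,_),w in zip(o,W)]),Q)
    q=r.x; print(n,q[:2],q[2]); print(r.fun.reshape(-1,2)@np.array([[np.cos(q[2]),-np.sin(q[2])],[np.sin(q[2]),np.cos(q[2])]]))
    for p in L[n]:
        w=ray(n,p,20,C[n]); c,s=np.cos(q[2]),np.sin(q[2]); d=w[:2]-q[:2]; print("lid",w,[c*d[0]+s*d[1],-s*d[0]+c*d[1]])
print(pose()[0])
E
```

```text
wrist [463.5 207.5] -1.7562397485534698
[[-2.2  1. ]
 [-1.3 -1.4]
 [ 2.9 -0. ]
 [ 2.2 -1.8]
 [ 0.5  4.3]
 [ 0.2 -1.3]
 [-0.9  0.9]
 [-1.5 -1.6]]
lid [519.9 354.2  20. ] [np.float64(-154.55029415672175), np.float64(28.338363791627888)]
lid [459.6 309.4  20. ] [np.float64(-99.47065673526242), np.float64(-22.62856057483041)]
side [461.4 214.6] -1.7468717858565947
[[ 1.9  0.1]
 [-0.3 -1.9]
 [ 2.4 -1. ]
 [-1.3  2.7]
 [ 1.2  0.8]
 [-3.9 -0.8]]
lid [517.8 361.8  20. ] [np.float64(-154.81865090791646), np.float64(29.781606236597515)]
lid [457.4 316.9  20. ] [np.float64(-100.06700732191526), np.float64(-21.793185568847466)]
[414.4 304.5 362.7]
```

```bash
sed -i 's/^Q=.*/Q=[461.8,214.6,-1.75]/' h.py; python3 -c "
from h import *
plan(-148,-40,150,0.357)"
```

```text
turn 0.11 then shift [-55.8 212.7  45. ] j6 1.89 now tray [-80.  -62.7] z 362.7 toolx heading in tray 0.467
turn -3.032 then shift [ 55.8 212.7 -45. ] j6 1.89 now tray [-80.  -62.7] z 362.7 toolx heading in tray 0.467
```

Request:
arm_command --pt "0 0 0 0.11" --pt "-14 30 11 0" --pt "-14 30 11 0" --pt "-14 30 11 0" --pt "-14 30 12 0" --pt "0 30 0 0" --pt "0 30 0 0" --pt "0 30 0 0" --pt "0 0 0 0" --pt "0 0 0 0" --pt "0 0 0 0" --pt "0 0 0 0"

```text
t: 5.35
ee_pos: [449.9, 369.3, 155.0]
orientation: [-1.284, 1.076, -1.077]
ft_force: [-0.5, 0.1, 0.5]
width: 0.4
```

```bash
python3 - <<'E'
from h import *
from scipy.optimize import least_squares
plan(-148,-40,30,0.357)
C=cam("wrist"); im=get_image("wrist"); cv2.imwrite("pics/w2.png",im)
m=(im.min(2)>200).astype(np.uint8); k,_,st,c=cv2.connectedComponentsWithStats(m)
for i in range(1,k):
    if 300<st[i,4]<9000: w=ray("wrist",c[i],20,C); print(c[i],st[i],w,wt(w))
for t in("gate","tray"):
    for s in tip_of("wrist",t):
        w=ray("wrist",s["at"],{"tray":0,"gate":10}[t],C); print(t,s["conf"],s["at"],w,wt(w))
for s in silhouettes("wrist","stopper"): w=ray("wrist",s["at"],22,C); print("st",s["conf"],wt(w))
E
```

```text
turn 0.0 then shift [  1.9 125.   -1.8] j6 2.06 now tray [-150.1  -39.3] z 155.0 toolx heading in tray 0.357
turn -3.141 then shift [ -1.9 125.    1.8] j6 2.06 now tray [-150.1  -39.3] z 155.0 toolx heading in tray 0.357
[304.4 123.1] [ 276   93   58   61 2768] [518.6 362.1  20. ] [-155.2   29.6]
[343.  201.9] [ 316  179   55   45 2044] [461.  317.3  20. ] [-100.9  -19.1]
gate 0.91 [456.5, 215.0] [465.  213.8  10. ] [0.2 3.3]
tray 0.86 [451.7, 215.5] [461.9 212.1   0. ] [2.4 0.5]
st 0.75 [-191.5  -47.3]
```

View pics/w2.png

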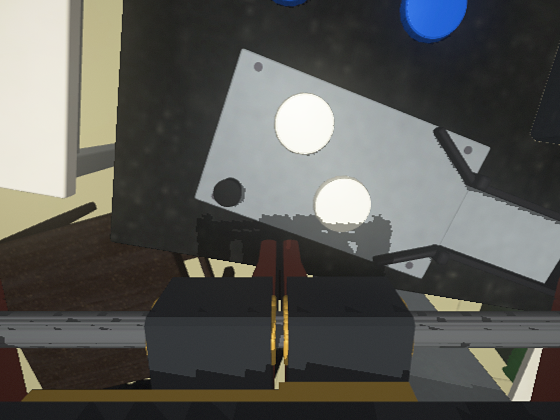

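Request:
arm_command --pt "0 30 0 0" --pt "0 30 0 0" --pt "0 30 0 0" --pt "0 20 0 0" --pt "0 5 0 0" --pt "0 0 0 0" --pt "0 0 0 0" --pt "0 0 0 0"

```text
t: 6.22
ee_pos: [449.4, 369.5, 39.3]
orientation: [-1.286, 1.076, -1.076]
ft_force: [-0.1, -0.5, -0.0]
width: 0.4
```

```bash
python3 -c "
from h import *
p,M,o=pose(); print(wt(p),p,o['ft_force'])
u=np.array([np.cos(.357),np.sin(.357)]); d=wt(p)-np.array([-100.5,-21.5]); print('behind',d@u,'lateral',u[0]*d[1]-u[1]*d[0])
K,P,Rm,c=cam('wrist')"
```

```text
[-150.3  -39.8] [449.4 369.5  39.3] [-0.1 -0.5 -0. ]
behind -53.009054378301116 lateral 0.2541912581024306
```

Request:
arm_command --pt "0 7.5 0 0" --pt "0 0 0 0" --pt "4 0 0 0" --pt "4 0 0 0" --pt "4 0 0 0" --pt "4 0 0 0" --pt "4 0 0 0" --pt "4 0 0 0" --pt "4 0 0 0" --pt "4 0 0 0" --pt "4 0 0 0" --pt "4 0 0 0" --pt "4 0 0 0" --pt "4 0 0 0" --pt "3 0 0 0" --pt "3 0 0 0" --pt "0 0 0 0" --pt "0 0 0 0" --pt "0 0 0 0"

```text
t: 7.8
ee_pos: [458.1, 315.7, 30.2]
orientation: [-1.288, 1.076, -1.076]
ft_force: [0.4, 0.1, -0.4]
width: 0.5
```

```bash
cat >> h.py <<'E'
def look(tag):
    p,M,o=pose(); print("tcp tray",wt(p),"z",p[2].round(1),"toolx",round((np.arctan2(M[1,0],M[0,0])-Q[2])%(2*np.pi),3),"j6",o["qpos"][5].round(2),o["ft_force"],o["t"])
    for n in("side","wrist"):
        C=cam(n); im=get_image(n); cv2.imwrite(f"pics/{n}_{tag}.png",im)
        m=(im.min(2)>190).astype(np.uint8); k,_,st,c=cv2.connectedComponentsWithStats(m)
        for i in range(1,k):
            if 60<st[i,4]<12000:
                w=ray(n,c[i],20,C); t=wt(w)
                if -240<t[0]<130 and abs(t[1])<75: print(n,c[i],st[i,2:],t)
E
python3 -c "
from h import *
look('a1')"
```

```text
tcp tray [-98.8 -21.6] z 30.2 toolx 0.358 j6 1.97 [ 0.4  0.1 -0.4] 7.8
side [294.1 349.2] [ 20  20 313] [-155.3   28.7]
wrist [202.2 123.4] [ 106  108 8938] [-155.   30.]
wrist [359.6 234. ] [  75   29 1248] [-69.1   7.2]
```

View pics/wrist_a1.png

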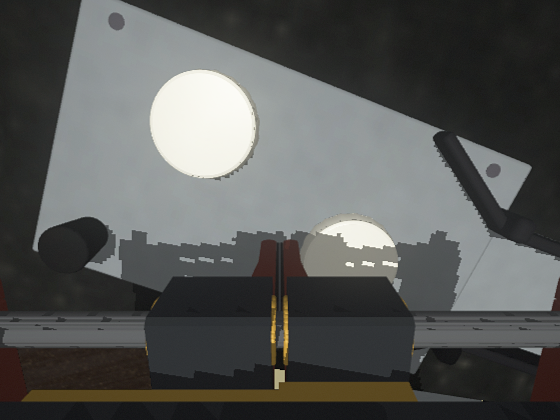

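The wrist view shows lid A in front of the finger: its visible top edge is at (350,214) and its sides at (302,262) and (398,262). Lid B is untouched at (203,124), and the stopper is standing at (70,245).

```bash
python3 -c "
from h import *
C=cam('wrist')
for p in((302,262),(398,262),(350,214),(350,263)): print(wt(ray('wrist',p,20,C)))"
```

```text
[-89.7 -16.1]
[-45.6   0.4]
[-77.4  14.7]
[-67.4  -8.3]
```

Request:
arm_command --pt "4 0 0 0" --pt "4 0 0 0" --pt "4 0 0 0" --pt "4 0 0 0" --pt "3 0 0 0" --pt "3 0 0 0" --pt "0 0 0 0" --pt "0 0 0 0" --pt "0 0 0 0" --pt "-6 0 0 0" --pt "-8 0 0 0" --pt "0 0 0 0.12" --pt "0 0 0 0.12" --pt "0 0 0 0.117" --pt "0 0 6 0" --pt "0 0 7 0" --pt "0 0 5 0" --pt "0 0 0 0" --pt "0 0 0 0"

```text
t: 9.48
ee_pos: [477.7, 304.5, 30.2]
orientation: [-1.12, 1.339, -1.339]
ft_force: [-0.0, -0.3, -0.5]
width: 0.4
```

```bash
python3 -c "
from h import *
look('a2')"
```

```text
tcp tray [-91.3  -0.3] z 30.2 toolx 0.002 j6 2.29 [-0.  -0.3 -0.5] 9.4833
side [292.8 349.7] [ 17  20 252] [-157.    31.9]
wrist [435.1 145.4] [  98   53 2592] [-22.   57.7]
wrist [513.  251.1] [ 102   95 8538] [22.  7.]
wrist [206.8 273.1] [ 23   6 102] [-127.5   -4.8]
wrist [124.3 353. ] [ 50  10 421] [-173.7  -51.1]
```

View pics/wrist_a2.png

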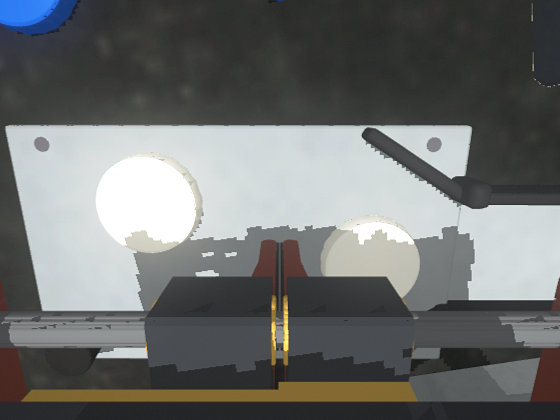

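Lid A now spans columns 321–420 with its top at row 216. The gripper is square to the tray, the step line is at about column 460 and the left post at (475,190).

```bash
python3 -c "
from h import *
C=cam('wrist')
for p,z in(((321,264),20),((420,264),20),((370,216),20),((461,205),10),((475,203),30),((450,300),10),((300,126),10),((471,126),10),((469,355),10)): print(p,wt(ray('wrist',p,z,C)))
"
```

```text
(321, 264) [-71.1  -0.1]
(420, 264) [-22.4  -0. ]
(370, 216) [-48.7  24.5]
(461, 205) [-0.9 27.3]
(475, 203) [-6.  33.4]
(450, 300) [  0.5 -25.6]
(300, 126) [-81.9  65.6]
(471, 126) [-1.6 65.7]
(469, 355) [ 15.9 -60.3]
```

Request:
arm_command --pt "5 0 0 0" --pt "5 0 0 0" --pt "5 0 0 0" --pt "5 0 0 0" --pt "5 0 0 0" --pt "5 0 0 0" --pt "5 0 0 0" --pt "5 0 0 0" --pt "5 0 0 0" --pt "5 0 0 0" --pt "5 0 0 0" --pt "5 0 0 0" --pt "5 0 0 0" --pt "5 0 0 0" --pt "5 0 0 0" --pt "5 0 0 0" --pt "4 0 0 0" --pt "0 0 0 0" --pt "0 0 0 0" --pt "0 0 0 0"

```text
t: 11.25
ee_pos: [462.5, 221.9, 30.2]
orientation: [-1.119, 1.339, -1.339]
ft_force: [0.7, -0.1, 0.8]
width: 0.4
```

```bash
python3 -c "
from h import *
look('a3')"
```

```text
tcp tray [-7.4 -0.6] z 30.2 toolx 0.001 j6 2.17 [ 0.7 -0.1  0.8] 11.25
side [325.2 345.7] [ 22  67 312] [-136.2  -46.5]
side [294.2 349.2] [ 20  20 318] [-155.4   28.6]
wrist [402.1 238.1] [  218    95 11655] [51.2 13.7]
wrist [207.3 273.3] [23  6 93] [-43.6  -4.9]
wrist [ 82.2 352.5] [ 130   10 1278] [-112.5  -50.8]
```

View pics/wrist_a3.png

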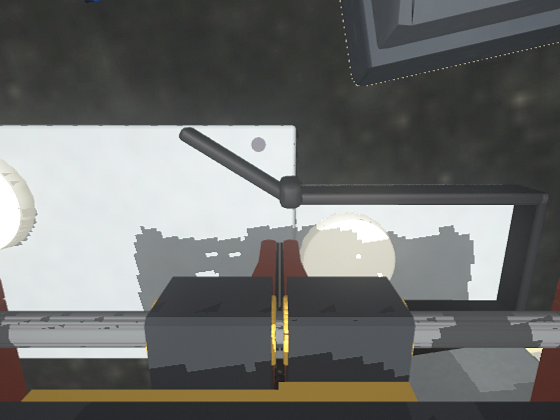

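Request:
arm_command --pt "3 0 0 0" --pt "3 0 0 0" --pt "0 0 0 0" --pt "0 0 0 0" --pt "0 0 0 0" --pt "-10 0 0 0" --pt "-15 0 0 0" --pt "-15 0 0 0" --pt "0 -30 0 0" --pt "0 -40 0 0" --pt "0 -40 0 0" --pt "0 -40 0 0" --pt "-25 0 -25 0" --pt "-30 0 -25 0" --pt "-30 0 -25 0" --pt "-30 0 -20 0" --pt "0 0 0 0" --pt "0 0 0 0" --pt "0 0 0 0" --pt "0 0 0 0"

```text
t: 13.02
ee_pos: [395.3, 385.1, 180.1]
orientation: [-1.12, 1.339, -1.34]
ft_force: [-1.0, -0.1, 0.4]
width: 0.5
```

```bash
python3 -c "
from h import *
look('a4')
a=cv2.imread('pics/wrist_a4.png'); b=cv2.imread('pics/side_a4.png')[250:400,250:360]
b=cv2.resize(b,None,fx=2.8,fy=2.8,interpolation=cv2.INTER_CUBIC)
o=np.zeros((420,800,3),np.uint8); o[:, :490]=cv2.resize(a,(490,368))[:0] if 0 else np.pad(cv2.resize(a,(490,368)),((0,52),(0,0),(0,0))); o[:,490:490+308]=b[:420,:308]; cv2.imwrite('pics/c4.png',o)"
```

```text
tcp tray [-155.9  -95.8] z 180.1 toolx 0.001 j6 2.5 [-1.  -0.1  0.4] 13.0167
side [311.5 285.2] [ 17  16 213] [29.9 -2.1]
side [294.1 348.9] [ 19  20 291] [-154.6   28.8]
wrist [280.4  48.2] [  58   62 2766] [-155.    29.3]
wrist [498.5  88.3] [  56   58 2473] [29.3 -1.9]
```

View pics/c4.png

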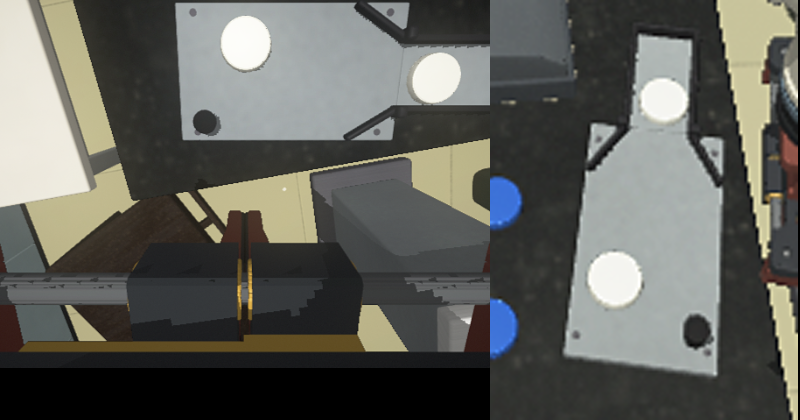

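The first lid is flat in the slot at about (29,-2) in the tray frame. Lid B is at (-155,29) and the stopper is standing. Joint 6 is near its limit, so I use the half-turned grip for lid B.

Request:
arm_command --pt "0 0 0 -0.12" --pt "0 0 0 -0.12" --pt "0 0 0 -0.12" --pt "0 0 0 -0.12" --pt "0 0 0 -0.12" --pt "0 0 0 -0.12" --pt "0 0 0 -0.12" --pt "0 0 0 -0.12" --pt "0 0 0 -0.12" --pt "0 0 0 -0.12" --pt "0 0 0 -0.12" --pt "0 0 0 -0.12" --pt "0 0 0 -0.12" --pt "0 0 0 -0.12" --pt "0 0 0 -0.12" --pt "0 0 0 -0.12" --pt "0 0 0 -0.12" --pt "0 0 0 -0.12" --pt "0 0 0 -0.12" --pt "0 0 0 -0.12"

```text
t: 14.78
ee_pos: [395.9, 384.4, 180.2]
orientation: [-1.509, -0.513, 0.513]
ft_force: [-0.6, -0.4, 0.2]
width: 0.4
```

Request:
arm_command --pt "0 0 0 -0.12" --pt "0 0 0 -0.12" --pt "0 0 0 -0.12" --pt "0 0 0 -0.12" --pt "0 0 0 0" --pt "0 0 0 0" --pt "0 0 0 0"

```text
t: 15.37
ee_pos: [395.6, 384.9, 180.2]
orientation: [-1.387, -0.876, 0.876]
ft_force: [0.5, 0.3, -0.4]
width: 0.4
```

```bash
python3 -c "
from h import *
plan(-205,42.6,100,-0.26)"
```

```text
turn 3.136 then shift [-83.1  80.2 120.8] j6 -0.38 now tray [-155.7  -95.5] z 180.2 toolx heading in tray 2.876
turn -0.005 then shift [  83.1   80.2 -120.8] j6 -0.38 now tray [-155.7  -95.5] z 180.2 toolx heading in tray 2.876
```

Request:
arm_command --pt "20 0 -30 0" --pt "21 0 -30 0" --pt "21 0 -30 0" --pt "21 0 -31 0" --pt "0 40 0 0" --pt "0 40 0 0" --pt "0 30 0 0" --pt "0 25 0 0" --pt "0 0 0 0" --pt "0 0 0 0" --pt "0 0 0 0"

```text
t: 16.28
ee_pos: [540.9, 409.5, 46.6]
orientation: [-1.386, -0.88, 0.877]
ft_force: [0.0, 0.3, 0.5]
width: 0.2
```

```bash
python3 -c "
from h import *
plan(-205,42.6,30.2,-0.26)
p=pose()[0];h=-.26;u=np.array([np.cos(h),np.sin(h)]); d=wt(p)-np.array([-154.8,29.2]); print('along',d@u,'lateral',u[0]*d[1]-u[1]*d[0])"
```

```text
turn 3.14 then shift [ 1.  16.4 -0.3] j6 -0.5 now tray [-205.9   43.1] z 46.6 toolx heading in tray 2.88
turn -0.002 then shift [-1.  16.4  0.3] j6 -0.5 now tray [-205.9   43.1] z 46.6 toolx heading in tray 2.88
along -52.91868647666714 lateral 0.3489969322745292
```

Request:
arm_command --pt "0 10 0 0" --pt "0 6 0 0" --pt "0 0 0 0" --pt "-5 0 0 0" --pt "-5 0 0 0" --pt "-5 0 0 0" --pt "-5 0 0 0" --pt "-5 0 0 0" --pt "-5 0 0 0" --pt "-5 0 0 0" --pt "-5 0 0 0" --pt "-5 0 0 0" --pt "-5 0 0 0" --pt "-5 0 0 0" --pt "-5 0 0 0" --pt "-5 0 0 0" --pt "-5 0 0 0" --pt "-4 0 0 0" --pt "0 0 0 0" --pt "0 0 0 0"

```text
t: 17.95
ee_pos: [508.5, 341.8, 29.2]
orientation: [-1.386, -0.879, 0.879]
ft_force: [0.7, 0.4, 0.1]
width: 0.1
```

```bash
python3 -c "
from h import *
look('b1')"
```

```text
tcp tray [-133.5   23.3] z 29.2 toolx 2.881 j6 -0.56 [0.7 0.4 0.1] 17.95
wrist [ 75.3 145.1] [ 33  34 470] [-61.8 -57.3]
wrist [ 23.2 155.2] [ 36  26 376] [-37.4 -59.2]
wrist [ 53.1 178.1] [ 14  20 111] [-45.9 -46.1]
wrist [330.8 224.1] [  56   61 2828] [-163.5    8.1]
wrist [ 54.6 274.8] [ 161   99 7857] [-26.1  -1.5]
wrist [205.6 251.7] [  95   63 4348] [-101.8    6.1]
wrist [ 85.7 367.5] [ 55  24 566] [-19.2  52.7]
```

View pics/wrist_b1.png

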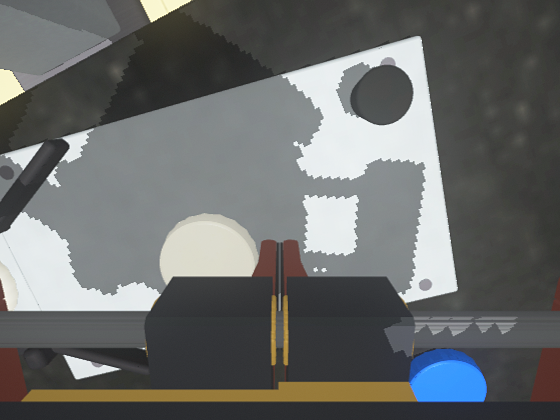

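Lid B sits squarely ahead of the finger: columns 160–257, top at row 214. The stopper is standing at (382,95).

```bash
python3 -c "
from h import *
p=wt(ray('wrist',(208,262.5),20)); print(p); h=-.26;u=np.array([np.cos(h),np.sin(h)]); d=wt(pose()[0])-p; print('along',d@u,'lateral',u[0]*d[1]-u[1]*d[0], 'remaining',p[1]/.257)"
```

```text
[-101.4   11.8]
along -34.41898952248389 lateral 2.8778028883965394 remaining 45.977677210060286
```

Request:
arm_command --pt "-5 0 0 0" --pt "-5 0 0 0" --pt "-5 0 0 0" --pt "-5 0 0 0" --pt "-5 0 0 0" --pt "-5 0 0 0" --pt "-5 0 0 0" --pt "-4 0 0 0" --pt "-4 0 0 0" --pt "-3 0 0 0" --pt "0 0 0 0" --pt "0 0 0 0" --pt "6 0 0 0" --pt "8 0 0 0" --pt "0 0 0 -0.12" --pt "0 0 0 -0.12" --pt "0 0 5 -0.02" --pt "0 0 10 0" --pt "0 0 0 0" --pt "0 0 0 0"

```text
t: 19.72
ee_pos: [479.3, 316.1, 29.1]
orientation: [-1.289, -1.074, 1.075]
ft_force: [-0.5, -0.2, -0.2]
width: 0.1
```

```bash
python3 - <<'E'
from h import *
look('b2')
im=cv2.imread('pics/wrist_b2.png'); C=cam("wrist")
m=(im.min(2)>175).astype(np.uint8)[:277]; k,_,st,c=cv2.connectedComponentsWithStats(m)
for i in range(1,k):
    s=st[i]
    if 60<s[2]<120 and s[4]>1500:
        r=s[2]/2; q=(s[0]+r-.5,s[1]+r-.5); print("lid?",s,wt(ray("wrist",q,20,C)))
E
```

```text
tcp tray [-103.    -0.9] z 29.1 toolx 3.14 j6 -0.83 [-0.5 -0.2 -0.2] 19.7167
wrist [340.5 216.3] [  59   60 2999] [-132.4  -26.6]
wrist [ 57.1 269.3] [ 164   97 8489] [5.5 0.3]
wrist [115.1 358.2] [ 50  18 512] [-16.4  51.6]
wrist [448.2 356.8] [  78   18 1215] [-192.8   51.1]
wrist [279.2 358.4] [  9  15 103] [-103.4   51.9]
lid? [   0  213   91   64 4733] [10.4 -5.4]
lid? [ 136  227   94   50 3714] [-55.9   3. ]
```

View pics/wrist_b2.png

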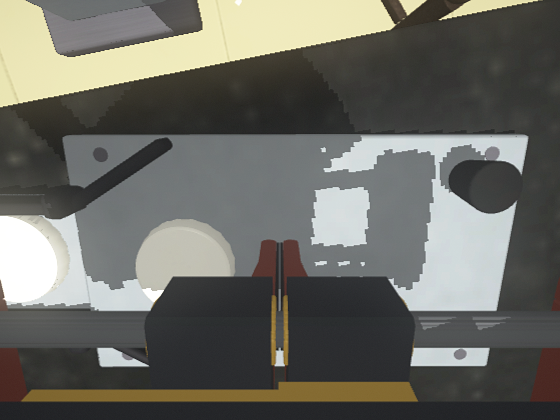

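Lid B spans columns 135–235 (centre about y +1 to +3 in the tray frame), square ahead of the finger. The stopper is standing at (485,185). Pushing straight through the gate.

Request:
arm_command --pt "-5 0 0 0" --pt "-5 0 0 0" --pt "-5 0 0 0" --pt "-5 0 0 0" --pt "-5 0 0 0" --pt "-5 0 0 0" --pt "-5 0 0 0" --pt "-5 0 0 0" --pt "-5 0 0 0" --pt "-5 0 0 0" --pt "-5 0 0 0" --pt "-5 0 0 0" --pt "-5 0 0 0" --pt "-5 0 0 0" --pt "-5 0 0 0" --pt "0 0 0 0" --pt "0 0 0 0"

```text
t: 21.23
ee_pos: [466.7, 241.7, 29.2]
orientation: [-1.289, -1.075, 1.075]
ft_force: [-0.3, 0.0, 0.4]
width: 0.4
```

Request:
arm_command --pt "-4 0 0 0" --pt "-4 0 0 0" --pt "-4 0 0 0" --pt "-4 0 0 0" --pt "-4 0 0 0" --pt "-4 0 0 0" --pt "-2 0 0 0" --pt "0 0 0 0" --pt "0 0 0 0" --pt "0 0 0 0"

```text
t: 22.07
ee_pos: [462.2, 216.5, 29.2]
orientation: [-1.289, -1.076, 1.076]
ft_force: [0.0, 0.4, -0.5]
width: 0.6
```

```bash
python3 -c "
from h import *
look('b3')"
```

```text
tcp tray [-1.9  0.1] z 29.2 toolx 3.141 j6 -0.98 [ 0.   0.4 -0.5] 22.0667
side [322. 342.] [ 29  67 495] [-128.1  -38.3]
wrist [360.  139.8] [18 11 76] [-38.3 -61.4]
wrist [367.4 165.9] [ 22  13 100] [-42.3 -49.8]
wrist [341.1 216.4] [  60   60 2961] [-31.6 -26.1]
wrist [100.7 275.6] [ 111   91 2459] [85.6  4.3]
wrist [475.7 356. ] [ 131   17 2156] [-106.3   51. ]
wrist [280.  358.6] [ 6 12 61] [-2.8 52.5]
```

Now I back off, rise and look from clear of the tray.

Request:
arm_command --pt "10 0 0 0" --pt "15 0 0 0" --pt "15 0 0 0" --pt "0 -30 0 0" --pt "0 -40 0 0" --pt "0 -40 0 0" --pt "0 -40 0 0" --pt "20 0 30 0" --pt "20 0 30 0" --pt "20 0 30 0" --pt "0 0 0 0" --pt "0 0 0 0" --pt "0 0 0 0" --pt "0 0 0 0"

```text
t: 23.33
ee_pos: [392.0, 331.2, 179.2]
orientation: [-1.289, -1.076, 1.075]
ft_force: [0.4, -0.0, -0.2]
width: 0.4
```

```bash
python3 -c "
from h import *
look('b4')
for s in silhouettes('wrist','stopper'): print('st',s['conf'],s['at'],wt(ray('wrist',s['at'],22)))
for s in silhouettes('side','stopper'): print('st side',s['conf'],s['at'])
a=cv2.imread('pics/wrist_b4.png'); b=cv2.imread('pics/side_b4.png')[250:400,250:360]
b=cv2.resize(b,None,fx=2.8,fy=2.8,interpolation=cv2.INTER_CUBIC)
o=np.zeros((420,800,3),np.uint8); o[:368,:490]=cv2.resize(a,(490,368)); o[:,490:798]=b; cv2.imwrite('pics/c5.png',o)"
```

```text
tcp tray [-102.3  -89.4] z 179.2 toolx 3.141 j6 -0.71 [ 0.4 -0.  -0.2] 23.3333
side [310.8 277.9] [ 21  30 407] [53.1  1.5]
wrist [ 93.7 281. ] [  48   42 1583] [79.4 -5.5]
wrist [142.6 285.7] [  47   42 1407] [32.  -0.4]
st 0.79 [379.6, 249.6] [-196.8  -38.7]
st side 0.65 [323.8, 371.5]
```

View pics/c5.png

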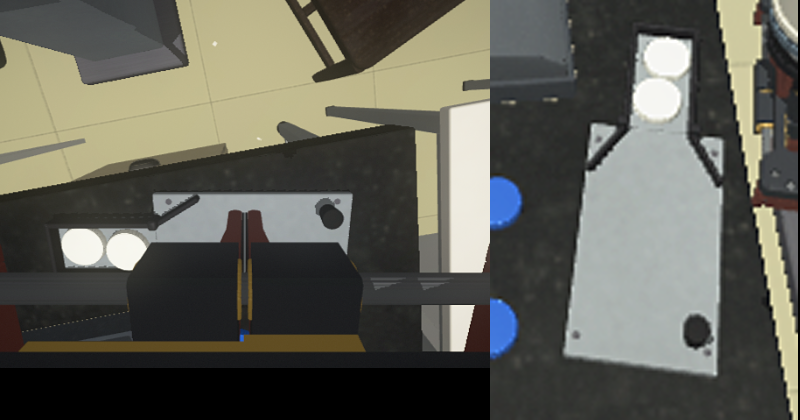

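```bash
python3 -c "
from h import *
for p in((666,57),(657,100.5)): print(wt(ray('side',(250+(p[0]-489.5)/2.8-.5,250+(p[1]+.5)/2.8-.5),16)))
im=get_image('side'); m=(im.min(2)>190).astype(np.uint8); d=cv2.distanceTransform(m,cv2.DIST_L2,5)[255:305,295:330]
k,l,st,c=cv2.connectedComponentsWithStats((d>5).astype(np.uint8))
for i in range(1,k): print(c[i]+[295,255],wt(ray('side',c[i]+[295,255],16)))
print(get_obs()['ft_force'])"
```

```text
[82.6 -1.9]
[30.4  3.8]
[312.5 270.2] [82.1 -2. ]
[308.9 284.9] [32.3  5.1]
[-0.2 -0.1 -0.4]
```

```bash
python3 -c "
from workcell import *
print(close_job())"
```

```text
the job is handed in; nothing more can be done
None
```

Both white lids are in the sunken slot, and I handed the job in at about 23.5 s of the 64 s allowed. The hand-in gives no verdict. I swept them in one at a time with the closed fingertips. Lid A was in the slot at about x = 29 mm (tray frame) while lid B was still at x = -155 mm.

Last checks:
- **Lid positions:** the side camera puts the lids at about (82, -2) and (32, +4 to +5) mm in the tray frame. They touch end to end, with the second lid's rear edge about 7 mm past the step.
- **Disagreements:** the side camera's +5 mm sideways for the second lid is slightly more than the slot's ±4 mm play, but within the 7 mm limit. The wrist camera showed about 0 for that lid and -5.5 mm for the other, though both were partly hidden or cut off in that view. I judged both lids flat from the pictures and their spacing, not by measuring tilt.
- **Stopper:** it is standing, and I see no movement in the pictures. The networks' readings of its position scatter by about 8 mm, roughly their own error.
- **Robot:** it ended clear of the tray, with the force reading near zero.
- **Cups and dropper bottle:** I never came near them, but I did not measure them again at the end.

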